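# Gauge a plate-rack socket and fit the right peg

## Task

One peg is missing from the front row of the wooden plate rack, and nobody knows how deep its socket was bored. Lightly feel for the bottom of that socket with the depth rod from the spares block, stand the rod back in its hole, and press the one spare peg that fits home to the bottom, firmly but without forcing it, so that it stands upright and level with the other pegs. A catch in the socket is made to keep whatever goes in, so try no other peg: leave the two others standing in the block and everything else where it is.

Things in the scene. Friction and masses are not known exactly. Their poses are not given: they have to be found in the camera images.
- rack: Plate rack of pale beech, fixed, a saucer drying in it: two beams 46 mm wide, 230 mm long, along y, axes at x = -50 and +50 mm, flat tops 54 mm above the worktop. Each has peg places at y = -84, -28, 28 and 84 mm; pegs are 16 mm thick and stand 62 mm above the beam. The place at x = -50, y = -84 mm is empty. Origin: rack's centre at worktop height; z up.
- socket_mouth (a point): Centre of the empty socket's mouth, on the beam's flat top; axes as the rack's. A straight blind bore 17 mm wide; its flat bottom lies 16, 28 or 40 mm below the mouth (not known which). A spring ball in its -x wall, 7 mm down, stands 2.5 mm into the bore: clear of the rod on the axis, it grips a peg, which slides down only under a steady push of about 10 N and stays where the push ends.
- neighbour_top (a point): Centre of the top of the fixed peg next to the empty socket, 62 mm above the beam: the height that the new peg's top must reach.
- peg_a_mid (a point): The shortest spare peg: plain round beech peg, 16 mm thick, 78 mm long, foot tapered over 5 mm, mass about 25 g, upright in the spares block with its foot 26 mm down, 52 mm showing. This point is its centre, half-way up; z runs up the peg. Hold it 12 to 20 mm below its top, so that the fingers clear the rack. It fits a socket 16 mm deep: there it stands 62 mm proud.
- peg_b_mid (a point): The middle spare peg: plain round beech peg, 16 mm thick, 90 mm long, foot tapered over 5 mm, mass about 25 g, upright in the spares block with its foot 26 mm down, 64 mm showing. This point is its centre, half-way up; z runs up the peg. Hold it 12 to 20 mm below its top, so that the fingers clear the rack. It fits a socket 28 mm deep: there it stands 62 mm proud.
- peg_c_mid (a point): The longest spare peg: plain round beech peg, 16 mm thick, 102 mm long, foot tapered over 5 mm, mass about 25 g, upright in the spares block with its foot 26 mm down, 76 mm showing. This point is its centre, half-way up; z runs up the peg. Hold it 12 to 20 mm below its top, so that the fingers clear the rack. It fits a socket 40 mm deep: there it stands 62 mm proud.
- rod_grip (a point): The depth rod: straight steel rod 8 mm thick with a dark round wooden handle, 22 mm thick from 118 to 162 mm above the tip, 171 mm overall; about 80 g; black rings 16, 28 and 40 mm above the flat tip. It stands upright in the end hole of the spares block. This point is the middle of the handle, on the axis, 140 mm above the tip; z runs from tip to handle.
- rod_tip (a point): The flat lower tip of the depth rod, on its axis.
- block: The spares block: a brown wooden block 54 x 242 x 50 mm fixed on the worktop, with four holes in a row along its y axis at y = 90, 30, -30 (the three spare pegs, in any order; 17 mm wide, 26 mm deep) and -90 mm (the depth rod; 9.5 mm wide, 40 mm deep). Origin: centre of its underside; z up.
- rod_hole (a point): Centre of the mouth of the depth rod's hole in the top of the spares block, 50 mm above the worktop; the hole is 9.5 mm wide and 40 mm deep.
- peg_a_foot (a point): Centre of the flat foot of the shortest spare peg; z runs up the peg.
- peg_b_foot (a point): Centre of the flat foot of the middle spare peg; z runs up the peg.
- peg_c_foot (a point): Centre of the flat foot of the longest spare peg; z runs up the peg.
- peg_a: The shortest spare peg as a body; origin at the centre of its foot.
- peg_b: The middle spare peg as a body; origin at the centre of its foot.
- peg_c: The longest spare peg as a body; origin at the centre of its foot.
- rod: The depth rod as a body; origin at its tip.
- shaker: Bystander: salt shaker, 44 mm wide, 90 mm tall, on the worktop to the left of the rack; origin under its centre.
- spice: Bystander: spice jar with a white cap, 47 mm wide, 98 mm tall, on the worktop to the right of the spares block; origin under its centre.

How it is judged:
By the outcome, as a careful person would: the job done as asked, in the order asked, and still so for the second after the job is handed in, with the robot touching nothing.
It also fails if it takes over 72 s, if anything falls off the work surface, if the arm or the gripper's body presses on something with over 40 N, if the wrist force passes 120 N, or if a joint passes its speed limit or range.

## Robot

A 6-joint arm with a two-finger parallel gripper is mounted at the origin on a cart in front of the work surface, level with it; the furniture and walls round the work are solid. World frame = base frame: x ahead of the robot, y to its left, z up, the work surface at z = 0. Lengths are in m, angles in rad, forces in N, time in s.
With the tool pointing down it reaches from about 0.225 to 0.725 m from the base axis. Payload 3.1 kg.
Tool frame: the origin (TCP) lies at the centre of the arm's flange, where the gripper is bolted on; the fingertips stand 173 mm ahead of it and the grasp point (between the pads) lies 155 mm ahead of it; z points along the fingers, y is the line along which they close (so a half turn about z gives the same grasp; the last joint's range is limited). The gripper opens to 85 mm and grips with 20 to 120 N. Pads are 22 mm wide; open, the fingers measure 114 mm over their backs; the gripper's body (76 mm by 85 mm) begins 54 mm behind the grasp point. The pads swing forward as they close: fully open they stand 13 mm farther back than shut.
Start: joints at [1.021, 0.048, 0.099, 1.622, 0, 1.443], TCP at [0.215, 0.479, 0.405] pointing down, gripper open.
Joint ranges: [-2.91, 2.91], [-0.99, 1.94], [-1.21, 1.42], [-2.12, 2.29], [-1.49, 1.47], [-3.14, 3.14]. Speed limits (rad/s): [2.79, 2.79, 3.14, 3.14, 3.14, 3.14].

## Interface

Orientations are given as a unit quaternion [x, y, z, w].
In Python, from bench import status, cams, bot, nets gives the robot as it stands.
- The arm moves only by the tool send_rows, never from a script. Its argument "plan" is a list of rows, each a list of 3 entries, a list of its own where there are three numbers: the gripper command: -1 is shut, 1 is fully open, values between are in proportion, then the shift along the world's x, y, z in m, then the turn, a rotation vector about the world's x, y, z in degrees. A call has 1 to 5 rows; each row is the pose to reach, as a shift and turn from the pose commanded when the call began; what a row does not reach only later rows make up. A row lasts 1/10 s, in which the tool goes at most 50 mm and 8.59 degrees, less where a joint would pass 70% of its speed; a pose out of reach is approached as far as the arm can. A call with a gripper value outside its range is refused whole. The fingers move at their own pace and stop on an object; "force" is the grip in N (left out, the last holds). Time passes only in rows, so rows that repeat a pose let the fingers close. It gives the time, the measured TCP pose, the force, the opening and the grip force at its end, in the units of the state.
- status.sense(): the state, without advancing time (a new reading comes with each control period).
- cams.read_camera(name): name is "side" or "top"; returns the picture (400x640x3 uint8, red, green, blue); there is no depth.
- cams.camera_params(name): a dict with "vertical_fov" (degrees; the focal length in pixels is half the picture's height over the tangent of half this angle, whatever the lens; pixels are square), "cx", "cy" (the principal point, pixels), "world_to_cam" (4x4, takes a point from world to camera coordinates). Camera axes: x right, y up, looking along -z (the intrinsics and any distortion apply to the point x, -y, -z); pixel columns grow to the right and rows downward; lengths in m; the calibration is good to about 2 mm. A picture is of the moment at which its call begins. camera_params takes no time and is no camera call.
- bot.close_job(): hands the job in; it is judged then, once.
Trained networks look in the newest picture that a camera, given by its name, has taken for a name from the list of things; names that differ only in an ending like _2 or _b are one class to them, and where a whole thing is asked for, a point or a joint stands for the part that bears it (a point fixed in the world has none). Each returns a list of dicts, best first, with "conf" (0 to 1); they miss things now and then, are a little off and sometimes report something else, mostly with a low value. They report only what shows in the picture. A call takes as long as a camera call.
- nets.spot_in(name, camera): "extent" ([centre column, centre row, width, height] in pixels, round what is visible of it).
- nets.cut_out(name, camera): "region" (400x640 bool, what is visible of it) and "extent" ([centre column, centre row, width, height] in pixels, round what is visible of it).
- nets.pinpoint(name, camera): "xy" ([column, row] in pixels: a listed point, or the origin of a listed thing).
The state is a dict: "time": time; "qpos": joint angles; "qd": joint speeds; "joint_torque": joint torques, N m; "position": TCP position; "ee_rot": TCP orientation; "ft_force": force on the tool from outside, world axes, zero at the start; "moment": the same for the moment, N m; "gripper_width": finger opening in m; "grasp_force": force on a finger pad.
Only numpy, scipy, OpenCV 4.12 (cv2) and the standard library are available. Lean on these libraries where they do the work, as an engineer would, in place of code of your own. Each camera call takes 0.05 s, during which the arm holds its last target. There are 200 camera calls.

## Working session

There is one attempt and no reset: what is moved stays moved. The work goes in short steps, Python scripts to look and compute and a tool call to move; the robot and the scene stay as the last step left them, time stands still between calls to the robot, and variables do not carry over. Pictures are saved under pics/ and viewed, at most 10 in all, crops included, and the job is handed in when it is done.

Besides the shell and the picture viewer there is one more tool, called as name(argument=value, ...) on one line, values as JSON. send_rows: Moves the arm, as the interface text tells. Its arguments: {"type":"object","properties":{"plan":{"type":"array","items":{"type":"array"}},"force":{"type":"number"}},"required":["plan"]}

```bash
mkdir -p pics; ls; python3 - <<'E'
from bench import status, cams, bot, nets
import cv2,numpy as np
print(status.sense())
for c in("side","top"):
    im=cams.read_camera(c); cv2.imwrite(f"pics/{c}0.png",im[:,:,::-1])
    print(c,cams.camera_params(c))
    for n in ["socket_mouth","neighbour_top","peg_a_mid","peg_b_mid","peg_c_mid","rod_grip","rod_hole","block","rack","peg_a_foot","shaker","spice"]:
        print(n,[(np.round(d["xy"],1).tolist(),round(d["conf"],2)) for d in nets.pinpoint(n,c)[:4]])
E
```

```text
pics
{'time': 0.0, 'qpos': array([ 1.02117950e+00,  4.87457816e-02,  9.75389923e-02,  1.62198374e+00,
       -1.19941116e-06,  1.44297135e+00]), 'qd': array([ 3.34484077e-05, -1.54615588e-04, -1.39075209e-03,  8.01448860e-04,
        2.11776630e-03,  1.11823867e-03]), 'joint_torque': array([ 6.61574381e-05, -3.38779628e+01,  3.20015895e+01,  2.01712822e-02,
       -1.59091210e-04, -1.45182010e-06]), 'position': array([0.21484417, 0.4787934 , 0.40348974]), 'ee_rot': array([ 2.09335907e-01,  9.77843057e-01, -1.12927949e-03, -3.97207502e-04]), 'ft_force': array([-0.51587436, -0.16028085,  0.09482643]), 'moment': array([-0.02282004, -0.015212  , -0.04080886]), 'grasp_force': 0.0, 'gripper_width': 0.08529209318398434}
side {'vertical_fov': 57.84689973071943, 'cx': 318.0449007367408, 'cy': 196.41669960554034, 'world_to_cam': array([[ 0.94816166, -0.31778416, -0.00164369, -0.48482398],
       [ 0.18470121,  0.54686295,  0.81659438, -0.17637213],
       [-0.25860188, -0.77456707,  0.5772096 , -1.28441606],
       [ 0.        ,  0.        ,  0.        ,  1.        ]])}
socket_mouth [([307.1, 
[... 666 characters left out ...]
62, -0.00500181,  0.01049125],
       [ 0.99532897, -0.02272412,  0.0938289 , -0.51852088],
       [-0.09391795, -0.00288107,  0.99557577, -1.31995333],
       [ 0.        ,  0.        ,  0.        ,  1.        ]])}
socket_mouth [([290.1, 210.3], 0.71)]
neighbour_top [([271.3, 210.2], 0.91), ([404.3, 204.2], 0.68), ([263.6, 204.1], 0.47)]
peg_a_mid [([359.1, 207.8], 0.45)]
peg_b_mid []
peg_c_mid [([396.5, 204.6], 0.47), ([201.8, 221.1], 0.43)]
rod_grip [([419.4, 202.1], 0.49)]
rod_hole [([412.2, 204.1], 0.61)]
block [([381.9, 209.0], 0.72)]
rack [([269.4, 201.7], 0.6), ([273.8, 212.6], 0.25)]
peg_a_foot []
shaker [([203.5, 222.3], 0.44), ([356.6, 206.6], 0.26)]
spice [([443.3, 196.1], 0.74)]
```

```bash
python3 - <<'E'
import cv2
a=cv2.imread("pics/side0.png"); b=cv2.imread("pics/top0.png")
cv2.imwrite("pics/side_c.png",cv2.resize(a[140:340,240:440],(800,800),interpolation=2)[:, :][0:800][:600*800//600] if 0 else cv2.resize(a[150:330,240:440],None,fx=3.3,fy=3.3,interpolation=2))
cv2.imwrite("pics/top_c.png",cv2.resize(b[140:270,180:480],None,fx=2.66,fy=2.66,interpolation=2))
E
```

```text
(no output)
```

View pics/side0.png

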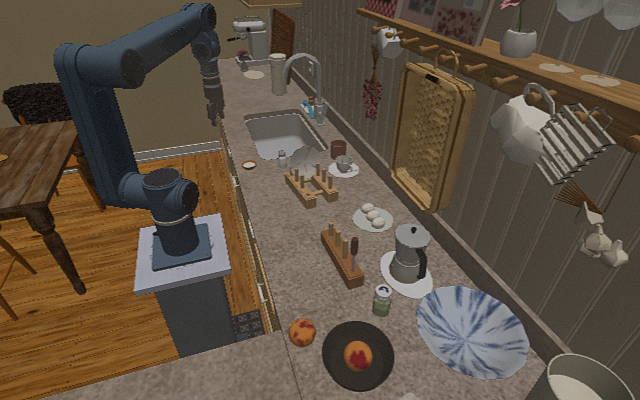

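View pics/side_c.png

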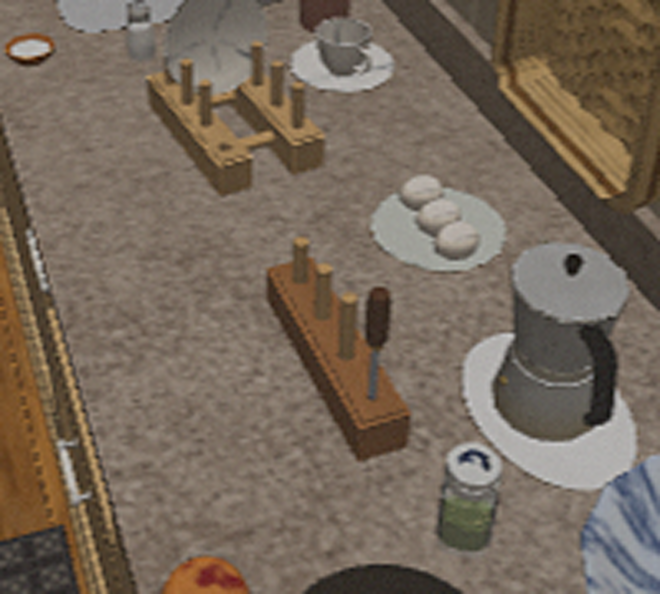

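View pics/top_c.png

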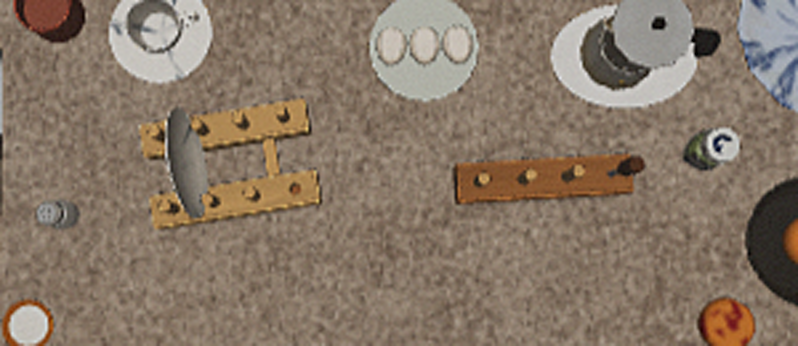

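```bash
cat > fit.py <<'E'
import cv2,numpy as np
from scipy.optimize import minimize
from bench import cams
f=lambda P:200/np.tan(np.radians(P["vertical_fov"]/2))
PAR={c:cams.camera_params(c) for c in("side","top")}
def proj(c,X,k1):
    P=PAR[c];W=P["world_to_cam"];q=np.atleast_2d(X)@W[:3,:3].T+W[:3,3]
    K=np.array([[f(P),0,P["cx"]],[0,f(P),P["cy"]],[0,0,1.]])
    return cv2.projectPoints(q*[1,-1,-1],np.zeros(3),np.zeros(3),K,np.array([k1,0,0,0.]))[0][:,0]
def place(p,L):
    c,s=np.cos(p[2]),np.sin(p[2]);L=np.atleast_2d(L)
    return np.c_[p[0]+c*L[:,0]-s*L[:,1],p[1]+s*L[:,0]+c*L[:,1],L[:,2]]
def box(x,y,z0,z1,w,l):return np.array([[x+a*w/2,y+b*l/2,z] for a in(-1,1) for b in(-1,1) for z in(z0,z1)])
t=np.linspace(0,2*np.pi,20)
def cyl(x,y,z0,z1,r):return np.vstack([np.c_[x+r*np.cos(t),y+r*np.sin(t),0*t+z] for z in(z0,z1)])
RACK=[box(s*.05,0,0,.054,.046,.23) for s in(-1,1)]+[cyl(s*.05,y,.054,.116,.008) for s in(-1,1) for y in(-.084,-.028,.028,.084) if (s,y)!=(-1,-.084)]
BLOCK=[box(0,0,0,.05,.054,.242)]+[cyl(0,y,.05,.05+h,.008) for y,h in((.09,.052),(.03,.064),(-.03,.076))]
S=8
def render(c,p,M,k1,roi):
    x0,y0,x1,y1=roi;im=np.zeros(((y1-y0)*S,(x1-x0)*S),np.float32)
    for L in M:
        q=(proj(c,place(p,L),k1)-[x0-.5,y0-.5])*S-.5
        cv2.fillConvexPoly(im,cv2.convexHull(np.round(q*16).astype(np.int32)),1.,shift=4)
    return cv2.GaussianBlur(cv2.resize(im,(x1-x0,y1-y0),interpolation=cv2.INTER_AREA),(0,0),.6)
E
cat > run.py <<'E'
from fit import *
IM={c:cv2.imread(f"pics/{c}0.png").astype(float) for c in PAR}
F={}
for c,im in IM.items():
    d=im[:,:,2]-im[:,:,0]; F[c]=np.clip(d/(im.sum(2)+30),0,.2)
ROI={("side","r"):(280,155,345,212),("side","b"):(315,218,368,294),("top","r"):(228,172,308,230),("top","b"):(345,190,425,222)}
def cost(v):
    s=0
    for c,k in(("side",v[6]),("top",v[7])):
        for n,p,M in(("r",v[:3],RACK),("b",v[3:6],BLOCK)):
            roi=ROI[c,n];a=render(c,p,M,k,roi).ravel();b=F[c][roi[1]:roi[3],roi[0]:roi[2]].ravel()
            s-=np.corrcoef(a,b)[0,1] if a.std()>0 else 0
    return s+.02*(v[6]**2+v[7]**2)
def inv(c,uv,z):
    from scipy.optimize import fsolve
    return fsolve(lambda q:proj(c,[q[0],q[1],z],0)[0]-uv,[.5,0])
b0=inv("top",[381.9,209],.0);r0=inv("top",[269.4,201.7],0);print(b0,r0)
best=None
for y0 in(0.1,-.1):
  v=np.r_[r0,y0,b0,y0/3,-.1,-.1]
  sim=np.vstack([v]+[v+d for d in np.diag([.015,.015,.1,.015,.015,.1,.15,.15])])
  for i in range(3):
    o=minimize(cost,v,method="Nelder-Mead",options=dict(initial_simplex=sim,maxiter=900,xatol=1e-5,fatol=1e-6));v=o.x
    sim=np.vstack([v]+[v+d for d in np.diag([-.005,.005,.03,-.005,.005,.03,.1,.1])])
  print(o.fun,np.round(v,4))
  if best is None or o.fun<best[0]:best=(o.fun,v)
v=best[1];np.save("v.npy",v)
for fx in((0,0),(-.3,-.3)):
  pass
R={"mouth":place(v[:3],[-.05,-.084,.054]),"rod":place(v[3:6],[0,-.09,.05]),"a":place(v[3:6],[0,.09,.05]),"b":place(v[3:6],[0,.03,.05]),"c":place(v[3:6],[0,-.03,.05])}
for k,q in R.items():print(k,q.round(4))
# per-camera fits
for c,i in(("side",6),("top",7)):
  for n,sl,M in(("r",slice(0,3),RACK),("b",slice(3,6),BLOCK)):
    roi=ROI[c,n];b=F[c][roi[1]:roi[3],roi[0]:roi[2]].ravel()
    g=lambda p:-np.corrcoef(render(c,p,M,v[i],roi).ravel(),b)[0,1]
    o=minimize(g,v[sl],method="Nelder-Mead",options=dict(initial_simplex=np.vstack([v[sl]]+[v[sl]+d for d in np.diag([.004,.004,.03])])))
    print(c,n,(o.x-v[sl]).round(4),o.fun)
  for m,h in(("mouth",0),):print(c,m,proj(c,R[m],v[i]))
for c,i in(("side",6),("top",7)):
  o=cv2.resize(IM[c].astype(np.uint8),None,fx=6,fy=6,interpolation=2)
  for p,M in((v[:3],RACK),(v[3:6],BLOCK)):
    for L in M:
      h=cv2.convexHull(((proj(c,place(p,L),v[i])+.5)*6).astype(np.int32));cv2.polylines(o,[h],True,(0,255,0),1)
  cv2.imwrite(f"pics/fit_{c}.png",o[155*6:300*6,270*6:375*6][:, :] if c=="side" else o[165*6:230*6,225*6:430*6])
a=cv2.imread("pics/fit_side.png");b=cv2.imread("pics/fit_top.png")
cv2.imwrite("pics/fit_side.png",cv2.resize(a,(434,600),interpolation=cv2.INTER_AREA));cv2.imwrite("pics/fit_top.png",cv2.resize(b,(800,int(b.shape[0]*800/b.shape[1])),interpolation=cv2.INTER_AREA))
E
time python3 run.py
```

```text
[ 0.50316273 -0.24808651] [0.54066643 0.17727899]
-3.2650927830934213 [ 0.5381  0.1835  0.1394  0.5082 -0.2511  0.033  -0.1464 -0.0202]
-3.2656910578335734 [ 0.5382  0.1838  0.1352  0.5082 -0.2518  0.0324 -0.1807 -0.0678]
mouth [[0.5    0.0939 0.054 ]]
rod [[ 0.5111 -0.3417  0.05  ]]
a [[ 0.5053 -0.1618  0.05  ]]
b [[ 0.5072 -0.2218  0.05  ]]
c [[ 0.5092 -0.2818  0.05  ]]
side r [-0.0013 -0.0032  0.0023] -0.7532797349713135
side b [-0.0019 -0.0009  0.0009] -0.8870894125251294
side mouth [[307.92999601 193.58118314]]
top r [0.0003 0.0004 0.001 ] -0.7187215420521497
top b [ 0.0006 -0.0005  0.0027] -0.9199097746806923
top mouth [[290.45232196 210.74095864]]
real	0m13.930s
user	0m14.086s
sys	0m0.276s
```

View pics/fit_side.png

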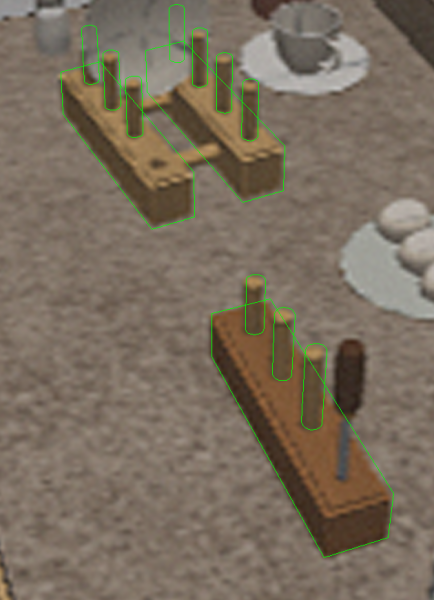

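View pics/fit_top.png

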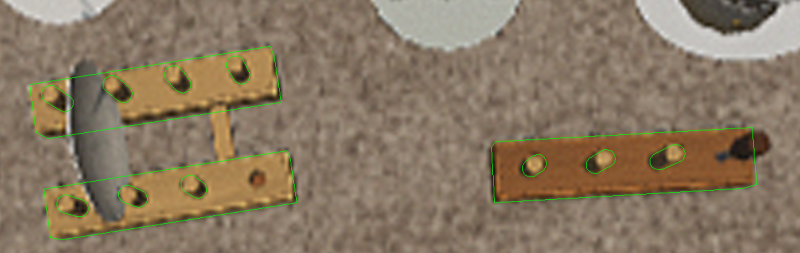

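send_rows(plan=[[1, [0.08, -0.22, 0], [0, 0, -20]], [1, [0.08, -0.22, 0], [0, 0, -20]], [1, [0.08, -0.22, 0], [0, 0, -20]], [1, [0.08, -0.22, 0], [0, 0, -20]], [1, [0.08, -0.22, 0], [0, 0, -20]]], force=40)

```text
time: 1.8
position: [0.2952, 0.2567, 0.4049]
ee_rot: [0.376, 0.926, 0.0, 0.001]
ft_force: [-0.3, -0.0, 0.9]
gripper_width: 0.0854
grasp_force: 0.0
```

send_rows(plan=[[1, [0.08, -0.22, 0], [0, 0, -20]], [1, [0.08, -0.22, 0], [0, 0, -20]], [1, [0.08, -0.22, 0], [0, 0, -20]], [1, [0.08, -0.22, 0], [0, 0, -20]], [1, [0.08, -0.22, 0], [0, 0, -20]]])

```text
time: 2.3
position: [0.3753, 0.0363, 0.405]
ee_rot: [0.532, 0.847, 0.0, 0.001]
ft_force: [0.2, 0.3, -0.4]
gripper_width: 0.0854
grasp_force: 0.0
```

send_rows(plan=[[1, [0.08, -0.22, 0], [0, 0, -20]], [1, [0.08, -0.22, 0], [0, 0, -20]], [1, [0.08, -0.22, 0], [0, 0, -20]], [1, [0.08, -0.22, 0], [0, 0, -20]], [1, [0.08, -0.22, 0], [0, 0, -20]]])

```text
time: 2.8
position: [0.4554, -0.1841, 0.4044]
ee_rot: [0.671, 0.741, -0.0, 0.0]
ft_force: [0.4, 0.5, -0.5]
gripper_width: 0.0855
grasp_force: 0.0
```

send_rows(plan=[[1, [0.056, -0.161, 0], [0, 0, -4]], [1, [0.056, -0.161, 0], [0, 0, -4]], [1, [0.056, -0.161, 0], [0, 0, -4]], [1, [0.056, -0.161, 0], [0, 0, -4]], [1, [0.056, -0.161, 0], [0, 0, -4]]])

```text
time: 3.3
position: [0.5112, -0.3451, 0.4028]
ee_rot: [0.697, 0.717, -0.0, -0.001]
ft_force: [0.9, 0.2, 0.0]
gripper_width: 0.0856
grasp_force: 0.0
```

send_rows(plan=[[1, [0, 0.003, -0.04], [0, 0, 0]], [1, [0, 0.003, -0.08], [0, 0, 0]], [1, [0, 0.003, -0.098], [0, 0, 0]], [1, [0, 0.003, -0.098], [0, 0, 0]], [1, [0, 0.003, -0.098], [0, 0, 0]]])

```text
time: 3.8
position: [0.5109, -0.3382, 0.3074]
ee_rot: [0.695, 0.719, 0.0, -0.0]
ft_force: [0.4, 0.3, 1.0]
gripper_width: 0.0855
grasp_force: 0.0
```

```bash
python3 - <<'E'
from bench import status, cams, bot, nets
import cv2,numpy as np
s=status.sense();print(s["position"],s["ft_force"])
ims=[]
for c,r in(("side",(320,200,390,290)),("top",(370,150,460,240))):
    im=cams.read_camera(c);cv2.imwrite(f"pics/{c}1.png",im[:,:,::-1])
    x0,y0,x1,y1=r;ims.append(cv2.resize(im[y0:y1,x0:x1,::-1],(400*(x1-x0)//90,400),interpolation=2))
cv2.imwrite("pics/g1.png",np.hstack(ims))
E
```

```text
[ 0.51088    -0.33818625  0.30738438] [0.43933294 0.33753715 0.9868094 ]
```

View pics/g1.png

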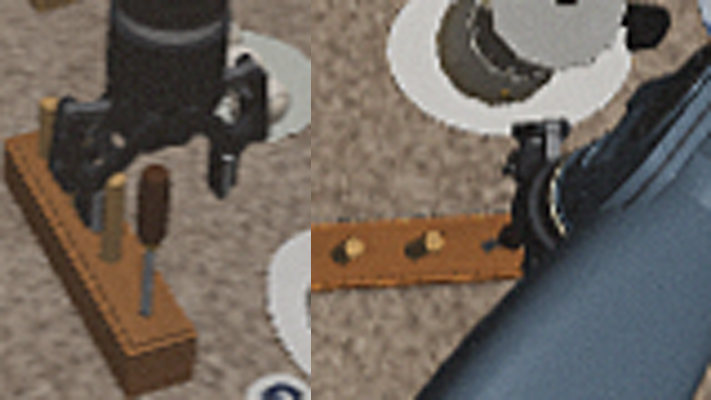

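```bash
python3 - <<'E'
from fit import *
v=np.load("v.npy")
for c,i in(("side",6),("top",7)):
    o=np.array([320,200]) if c=="side" else np.array([370,150])
    im=cv2.imread(f"pics/{c}1.png")
    L=place(v[3:6],[[0,-.09,z] for z in(.05,.128,.172,.181)])
    tips=np.array([[.511+s*.043,-.338,.1474] for s in(-1,1)])
    print(c,((proj(c,L,v[i])-o+.5)*4.444).round(1).tolist(),((proj(c,tips,v[i])-o+.5)*4.444).round(1).tolist())
E
```

```text
side [[147.3, 309.9], [154.0, 230.0], [158.0, 181.6], [158.8, 171.4]] [[93.5, 219.9], [211.8, 191.1]]
top [[177.7, 247.0], [202.8, 237.4], [218.4, 231.4], [221.8, 230.1]] [[207.4, 291.2], [202.0, 179.3]]
```

send_rows(plan=[[1, [0, -0.0035, -0.002], [0, 0, 0]], [1, [0, -0.0035, -0.002], [0, 0, 0]], [1, [0, -0.0035, -0.002], [0, 0, 0]]])

```text
time: 4.2
position: [0.5111, -0.3428, 0.3055]
ee_rot: [0.696, 0.718, 0.0, 0.001]
ft_force: [0.5, -0.1, -0.3]
gripper_width: 0.0854
grasp_force: 0.0
```

send_rows(plan=[[-0.6, [0, 0, 0], [0, 0, 0]], [-0.6, [0, 0, 0], [0, 0, 0]], [-0.6, [0, 0, 0], [0, 0, 0]], [-0.6, [0, 0, 0], [0, 0, 0]], [-0.6, [0, 0, 0], [0, 0, 0]]], force=40)

```text
time: 4.7
position: [0.5108, -0.3425, 0.3048]
ee_rot: [0.696, 0.718, -0.0, -0.0]
ft_force: [-0.1, 1.2, -0.2]
gripper_width: 0.0208
grasp_force: 39.1
```

send_rows(plan=[[-0.6, [0, 0, 0.015], [0, 0, 0]], [-0.6, [0, 0, 0.03], [0, 0, 0]], [-0.6, [0, 0, 0.055], [0, 0, 0]], [-0.6, [0, 0, 0.1], [0, 0, 0]], [-0.6, [0, 0, 0.135], [0, 0, 0]]])

```text
time: 5.2
position: [0.5106, -0.3422, 0.4435]
ee_rot: [0.696, 0.718, 0.0, 0.001]
ft_force: [0.4, -0.8, 0.0]
gripper_width: 0.0207
grasp_force: 39.4
```

send_rows(plan=[[-0.6, [-0.006, 0.22, 0], [0, 0, 3]], [-0.6, [-0.006, 0.22, 0], [0, 0, 3]], [-0.6, [-0.006, 0.22, 0], [0, 0, 3]], [-0.6, [-0.006, 0.22, 0], [0, 0, 3]], [-0.6, [-0.006, 0.22, 0], [0, 0, 3]]])

```text
time: 5.7
position: [0.5042, -0.1187, 0.4424]
ee_rot: [0.675, 0.738, 0.001, 0.001]
ft_force: [0.9, -0.9, -1.7]
gripper_width: 0.0211
grasp_force: 39.3
```

send_rows(plan=[[-0.6, [-0.005, 0.216, 0], [0, 0, 3]], [-0.6, [-0.005, 0.216, 0], [0, 0, 3]], [-0.6, [-0.005, 0.216, 0], [0, 0, 3]], [-0.6, [-0.005, 0.216, 0], [0, 0, 3]], [-0.6, [-0.005, 0.216, 0], [0, 0, 3]]])

```text
time: 6.2
position: [0.499, 0.0975, 0.4419]
ee_rot: [0.655, 0.755, 0.002, 0.0]
ft_force: [0.8, -0.6, -1.8]
gripper_width: 0.0208
grasp_force: 39.4
```

send_rows(plan=[[-0.6, [0, 0, -0.04], [0, 0, 0]], [-0.6, [0, 0, -0.065], [0, 0, 0]], [-0.6, [0, 0, -0.065], [0, 0, 0]], [-0.6, [0, 0, -0.065], [0, 0, 0]], [-0.6, [0, 0, -0.065], [0, 0, 0]]])

```text
time: 6.7
position: [0.5005, 0.0933, 0.3776]
ee_rot: [0.657, 0.754, 0.002, 0.002]
ft_force: [-0.0, 1.0, -1.0]
gripper_width: 0.0206
grasp_force: 39.4
```

```bash
cat > look.py <<'E'
import sys
from bench import status, cams, nets
from fit import *
def look(tag,rs,names,S=5,show=True):
    v=np.load("v.npy");s=status.sense();print(s["position"].round(4),s["ft_force"].round(2))
    ims=[]
    for c,i in(("side",6),("top",7)):
        im=cams.read_camera(c);cv2.imwrite(f"pics/{c}_{tag}.png",im[:,:,::-1])
        for n in names:print(c,n,[(np.round(d["xy"],1).tolist(),round(d["conf"],2)) for d in nets.pinpoint(n,c)[:2]])
        x0,y0,x1,y1=rs[c];ims.append(cv2.resize(im[y0:y1,x0:x1,::-1],(400*(x1-x0)//(y1-y0),400),interpolation=2))
        print(c,"mouth",proj(c,place(v[:3],[-.05,-.084,.054]),v[i]).round(1))
    cv2.imwrite(f"pics/L_{tag}.png",np.hstack(ims))
E
python3 - <<'E'
from look import *
look("r1",{"side":(275,140,345,210),"top":(255,175,325,245)},["rod_tip","rod_grip","socket_mouth"])
s=status.sense()["position"]
v=np.load("v.npy")
for c,i in(("side",6),("top",7)):print(proj(c,[s-[0,0,.295],s-[0,0,.155]],v[i]).round(1).tolist())
E
```

```text
[0.5005 0.0933 0.3776] [-0.01  0.95 -1.02]
side rod_tip [([307.8, 190.9], 0.62), ([350.5, 266.5], 0.28)]
side rod_grip [([307.6, 156.1], 0.5)]
side socket_mouth [([307.4, 196.0], 0.91)]
side mouth [[307.9 193.6]]
top rod_tip []
top rod_grip [([381.1, 207.8], 0.5)]
top socket_mouth [([290.5, 208.2], 0.81)]
top mouth [[290.5 210.7]]
[[307.9, 188.3], [307.2, 157.4]]
[[290.0, 210.1], [286.6, 206.5]]
```

View pics/L_r1.png

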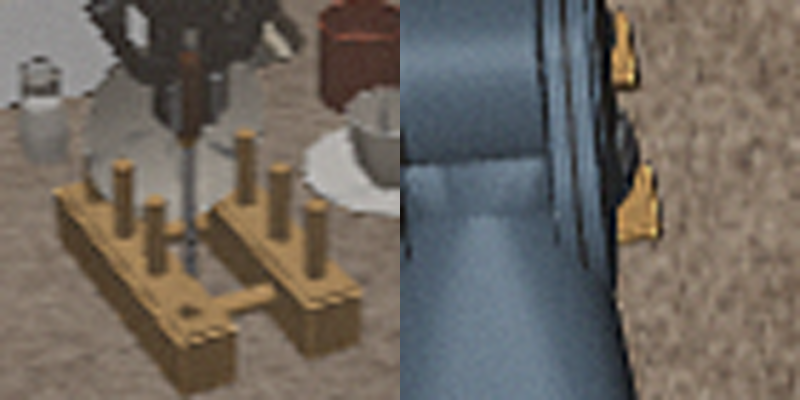

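```bash
python3 - <<'E'
from fit import *
v=np.load("v.npy")
m=place(v[:3],[-.05,-.084,.054])[0]
for c,i,(x,y) in(("side",6,(308,194)),("top",7,(290,210))):
    im=cv2.imread(f"pics/{c}0.png").astype(float);g=im[:,:,1]
    w=g[y-4:y+5,x-5:x+6];print(c);print(w.astype(int))
    b=np.median(w);d=np.clip(b-12-w,0,None)
    d[np.hypot(*np.mgrid[-4:5,-5:6])>3.6]=0
    yy,xx=np.mgrid[y-4:y+5,x-5:x+6];print((d*xx).sum()/d.sum(),(d*yy).sum()/d.sum(),"fit",proj(c,m,v[i]).round(2))
    J=np.array([(proj(c,m+e,v[i])-proj(c,m,v[i]))[0] for e in np.eye(3)*.001]).T;print("J px/mm",J.round(3).tolist())
    # neighbour top, peg tops
E
```

```text
side
[[128 126 129 125 125 123 132 123 103 103 103]
 [130 129 126 130 122 125 126 124 114  98 106]
 [122 124 126 130 129 126 125 125 125 131 133]
 [128 127 129 111  94 102 120 129 126 126 129]
 [128 124 116  88  61  67  72 104 124 123 124]
 [123 118 126 107  80  90 102 119 129 129 126]
 [122 116 108 127 128 127 127 130 124 125 130]
 [ 98 120 101 116 124 123 125 125 112  97  92]
 [ 58 102 128 113 117  92  86  80 123 145 115]]
307.64285714285717 194.15037593984962 fit [[307.93 193.58]]
J px/mm [[0.237, -0.074, -0.004], [-0.045, -0.134, -0.204]]
top
[[131 133 147 148 132 133 139 139 132 130 140]
 [126 129 132 131 136 136 139 135 127 134 132]
 [132 126 135 138 137 102 119 141 138 129 135]
 [134 131 134 143  88  52  74  90 137 134 135]
 [131 131 136 123  46  73  77  70 136 142 131]
 [134 136 139 111  40  84  83  70 121 131 124]
 [138 129 137 134  88  83  82  95 130 127 125]
 [140 136 129 139 129 104 119 124 128 127 128]
 [130 129 133 131 132 122 134 130 122 132 136]]
290.30974632843794 210.40320427236315 fit [[290.45 210.74]]
J px/mm [[-0.004, -0.275, -0.021], [-0.274, 0.006, -0.022]]
```

send_rows(plan=[[-0.6, [0, 0, -0.012], [0, 0, 0]], [-0.6, [0, 0, -0.022], [0, 0, 0]], [-0.6, [0, 0, -0.022], [0, 0, 0]], [-0.6, [0, 0, -0.022], [0, 0, 0]]])

```text
time: 7.5
position: [0.4996, 0.0935, 0.3515]
ee_rot: [0.657, 0.754, -0.001, -0.001]
ft_force: [-0.4, 0.3, -0.6]
gripper_width: 0.0208
grasp_force: 39.5
```

```bash
python3 - <<'E'
from look import *
s=status.sense()["position"];print(s)
v=np.load("v.npy")
im=cams.read_camera("side");cv2.imwrite("pics/side_r2.png",im[:,:,::-1])
print(nets.pinpoint("rod_tip","side")[:1])
print(proj("side",[s-[0,0,.295],s-[0,0,.275]],v[6]).round(2).tolist())
im0=cv2.imread("pics/side0.png").astype(int)
print(im[180:202,300:316,1].astype(int));print((im[180:202,300:316,2].astype(int)-im[180:202,300:316,0]))
E
```

```text
[0.49956197 0.09347775 0.35153371]
[{'xy': [308.7, 196.3], 'conf': 0.41}]
[[307.85, 193.13], [307.76, 189.01]]
[[ 94  72  72  89 119 127  99  76  75  68  63  65  66  64  65  53]
 [ 92  77  70  64  72  68  70  80  79  77  62  64  65  66  67  64]
 [ 96  68  70  70  75  83  72  75  98 108  82  76  66  68  61  69]
 [ 94  72  71  73 114 141 113  75  92 116 119  92  65  63  69  65]
 [ 84  69  67  72 109 129 107  77  83 101 118 105  74  66  65  66]
 [112  68  71  68 103 135 103  69  77  95 109 110 110  84  70  68]
 [106  67  71  65 101 133 114  83  80 100 120 118 124 111  82  60]
 [109  67  67  68 106 133 108  69  80 101 111 116 116 119 109  79]
 [128 110 100 117 132 134 106  62  80 117 122 120 117 119 116 102]
 [127 135 135 136 128 133 112  76  92 115 116 116 111 110 113 115]
 [114 130 131 134 131 131 111  59  74 117 129 110 105  99 106 110]
 [100 107 129 130 131 136 112  77  90 120 127 115 104 110 118 130]
 [114 100 116 126 125 135 114  80  91 123 129 127 129 139 139 136]
 [106 122 112 127 125 132 114  88  91 113 128 131 129 132 133 133]
 [ 52 106 141 127 127 124  88  60  68  82 105 126 1
[... 1260 characters left out ...]
 -67 -73 -45 -22 -34 -51 -56]
 [-72 -54 -63 -71 -73 -73 -55   3 -25 -68 -75 -69 -72 -82 -81 -79]
 [-65 -76 -63 -73 -72 -78 -59  -4 -13 -65 -75 -74 -75 -74 -76 -76]
 [-30 -59 -82 -72 -70 -69 -54 -39 -45 -46 -64 -75 -72 -76 -70 -52]
 [-35 -32 -57 -69 -63 -73 -62 -44 -53 -57 -68 -70 -72 -74 -68 -39]
 [-32 -34 -50 -71 -65 -59 -75 -72 -74 -74 -72 -75 -72 -71 -74 -53]
 [-40 -34 -32 -61 -75 -56 -68 -74 -70 -72 -72 -64 -55 -56 -70 -77]
 [-39 -34 -37 -27 -66 -75 -62 -66 -52 -50 -52 -68 -78 -65 -46 -40]
 [-37 -39 -34 -37 -28 -64 -79 -59 -67 -79 -58 -36 -33 -36 -37 -43]
 [-41 -39 -38 -39 -37 -38 -55 -61 -36 -33 -36 -32 -38 -41 -43 -46]
 [-30 -37 -35 -34 -36 -38 -43 -42 -39 -36 -40 -42 -40 -41 -43 -42]]
```

send_rows(plan=[[-0.6, [0.001, -0.003, 0], [0, 0, 0]], [-0.6, [0.001, -0.003, -0.002], [0, 0, 0]], [-0.6, [0.001, -0.003, -0.004], [0, 0, 0]], [-0.6, [0.001, -0.003, -0.005], [0, 0, 0]], [-0.6, [0.001, -0.003, -0.005], [0, 0, 0]]])

```text
time: 8.1
position: [0.5009, 0.0905, 0.3474]
ee_rot: [0.657, 0.754, -0.0, -0.0]
ft_force: [-0.4, -0.0, -1.4]
gripper_width: 0.0205
grasp_force: 39.4
```

send_rows(plan=[[-0.6, [0, 0, -0.0015], [0, 0, 0]], [-0.6, [0, 0, -0.003], [0, 0, 0]], [-0.6, [0, 0, -0.0045], [0, 0, 0]], [-0.6, [0, 0, -0.0045], [0, 0, 0]]])

```text
time: 8.5
position: [0.5008, 0.0905, 0.3428]
ee_rot: [0.657, 0.754, -0.0, -0.0]
ft_force: [-0.3, 0.1, 0.0]
gripper_width: 0.0209
grasp_force: 39.4
```

send_rows(plan=[[-0.6, [0, 0, -0.002], [0, 0, 0]], [-0.6, [0, 0, -0.004], [0, 0, 0]], [-0.6, [0, 0, -0.006], [0, 0, 0]], [-0.6, [0, 0, -0.008], [0, 0, 0]], [-0.6, [0, 0, -0.008], [0, 0, 0]]])

```text
time: 9.0
position: [0.5008, 0.0905, 0.3347]
ee_rot: [0.657, 0.754, -0.0, -0.0]
ft_force: [-0.1, 0.1, -1.5]
gripper_width: 0.0208
grasp_force: 39.4
```

send_rows(plan=[[-0.6, [0, 0, -0.001], [0, 0, 0]], [-0.6, [0, 0, -0.002], [0, 0, 0]], [-0.6, [0, 0, -0.003], [0, 0, 0]], [-0.6, [0, 0, -0.004], [0, 0, 0]], [-0.6, [0, 0, -0.004], [0, 0, 0]]])

```text
time: 9.5
position: [0.5009, 0.0905, 0.331]
ee_rot: [0.657, 0.754, -0.0, -0.0]
ft_force: [-0.1, -0.7, -2.0]
gripper_width: 0.0207
grasp_force: 39.4
```

send_rows(plan=[[-0.6, [0, 0, -0.001], [0, 0, 0]], [-0.6, [0, 0, -0.002], [0, 0, 0]], [-0.6, [0, 0, -0.003], [0, 0, 0]], [-0.6, [0, 0, -0.004], [0, 0, 0]], [-0.6, [0, 0, -0.005], [0, 0, 0]]])

```text
time: 10.0
position: [0.5009, 0.0905, 0.3261]
ee_rot: [0.657, 0.754, -0.0, -0.0]
ft_force: [0.9, -1.3, -1.5]
gripper_width: 0.0212
grasp_force: 39.4
```

send_rows(plan=[[-0.6, [0, 0, -0.001], [0, 0, 0]], [-0.6, [0, 0, -0.002], [0, 0, 0]], [-0.6, [0, 0, -0.002], [0, 0, 0]]])

```text
time: 10.3
position: [0.5009, 0.0905, 0.324]
ee_rot: [0.657, 0.754, -0.0, -0.0]
ft_force: [0.5, -0.8, -1.2]
gripper_width: 0.0212
grasp_force: 39.4
```

send_rows(plan=[[-0.6, [0, 0, -0.001], [0, 0, 0]], [-0.6, [0, 0, -0.002], [0, 0, 0]], [-0.6, [0, 0, -0.002], [0, 0, 0]]])

```text
time: 10.6
position: [0.5009, 0.0905, 0.322]
ee_rot: [0.657, 0.754, -0.0, -0.0]
ft_force: [-0.2, -0.2, -0.9]
gripper_width: 0.0206
grasp_force: 39.4
```

send_rows(plan=[[-0.6, [0, 0, -0.001], [0, 0, 0]], [-0.6, [0, 0, -0.001], [0, 0, 0]]])

```text
time: 10.8
position: [0.5009, 0.0905, 0.3211]
ee_rot: [0.657, 0.754, -0.0, -0.0]
ft_force: [0.5, -0.6, -1.6]
gripper_width: 0.0209
grasp_force: 39.4
```

send_rows(plan=[[-0.6, [0, 0, -0.001], [0, 0, 0]], [-0.6, [0, 0, -0.001], [0, 0, 0]]])

```text
time: 11.0
position: [0.5009, 0.0905, 0.3201]
ee_rot: [0.657, 0.754, -0.0, -0.0]
ft_force: [0.4, -0.7, 0.7]
gripper_width: 0.0209
grasp_force: 39.4
```

send_rows(plan=[[-0.6, [0, 0, -0.0005], [0, 0, 0]], [-0.6, [0, 0, -0.0005], [0, 0, 0]]])

```text
time: 11.2
position: [0.5009, 0.0905, 0.3196]
ee_rot: [0.657, 0.754, -0.0, -0.0]
ft_force: [0.5, -0.8, -0.8]
gripper_width: 0.0209
grasp_force: 39.4
```

send_rows(plan=[[-0.6, [0, 0, -0.001], [0, 0, 0]], [-0.6, [0, 0, -0.001], [0, 0, 0]]])

```text
time: 11.4
position: [0.5009, 0.0905, 0.3185]
ee_rot: [0.657, 0.754, -0.0, -0.0]
ft_force: [-0.2, -0.7, -0.8]
gripper_width: 0.0211
grasp_force: 39.4
```

send_rows(plan=[[-0.6, [0, 0, -0.0005], [0, 0, 0]], [-0.6, [0, 0, -0.0005], [0, 0, 0]]])

```text
time: 11.6
position: [0.5009, 0.0905, 0.3181]
ee_rot: [0.657, 0.754, -0.0, -0.0]
ft_force: [-1.4, 0.1, 0.2]
gripper_width: 0.0209
grasp_force: 39.4
```

send_rows(plan=[[-0.6, [0, 0, -0.0015], [0, 0, 0]], [-0.6, [0, 0, -0.003], [0, 0, 0]], [-0.6, [0, 0, -0.0045], [0, 0, 0]], [-0.6, [0, 0, -0.006], [0, 0, 0]], [-0.6, [0, 0, -0.007], [0, 0, 0]]])

```text
time: 12.1
position: [0.5009, 0.0905, 0.311]
ee_rot: [0.657, 0.754, -0.0, -0.0]
ft_force: [-0.4, -0.4, -0.1]
gripper_width: 0.0208
grasp_force: 39.4
```

send_rows(plan=[[-0.6, [0, 0, -0.0005], [0, 0, 0]], [-0.6, [0, 0, -0.001], [0, 0, 0]], [-0.6, [0, 0, -0.001], [0, 0, 0]]])

```text
time: 12.4
position: [0.5009, 0.0905, 0.3101]
ee_rot: [0.657, 0.754, -0.0, -0.0]
ft_force: [0.4, -0.2, -1.9]
gripper_width: 0.0206
grasp_force: 39.4
```

send_rows(plan=[[-0.6, [0, 0, -0.0005], [0, 0, 0]], [-0.6, [0, 0, -0.001], [0, 0, 0]], [-0.6, [0, 0, -0.001], [0, 0, 0]]])

```text
time: 12.7
position: [0.5009, 0.0904, 0.3091]
ee_rot: [0.657, 0.754, -0.0, -0.0]
ft_force: [-0.7, -1.0, -0.8]
gripper_width: 0.0206
grasp_force: 39.4
```

send_rows(plan=[[-0.6, [0, 0, -0.0005], [0, 0, 0]], [-0.6, [0, 0, -0.0005], [0, 0, 0]]])

```text
time: 12.9
position: [0.501, 0.0905, 0.3088]
ee_rot: [0.657, 0.754, 0.0, 0.0]
ft_force: [0.2, -0.6, -1.2]
gripper_width: 0.0207
grasp_force: 39.5
```

send_rows(plan=[[-0.6, [0, 0, -0.0005], [0, 0, 0]], [-0.6, [0, 0, -0.0005], [0, 0, 0]]])

```text
time: 13.1
position: [0.501, 0.0905, 0.3087]
ee_rot: [0.657, 0.754, 0.0, 0.0]
ft_force: [-1.3, -0.2, 1.7]
gripper_width: 0.0206
grasp_force: 39.8
```

```bash
python3 -c "
from bench import status
s=status.sense();print(s['position'],s['ft_force'],s['moment'])"
```

```text
[0.50097889 0.09048096 0.30871851] [-1.29135692 -0.2256334   1.69005862] [-0.01266852  0.22976119 -0.01872186]
```

send_rows(plan=[[-0.6, [0, 0, -0.0005], [0, 0, 0]], [-0.6, [0, 0, -0.0005], [0, 0, 0]]])

```text
time: 13.3
position: [0.501, 0.0905, 0.3087]
ee_rot: [0.657, 0.754, 0.0, 0.0]
ft_force: [-0.3, -1.0, 5.4]
gripper_width: 0.0207
grasp_force: 40.2
```

send_rows(plan=[[-0.6, [0, 0, 0.006], [0, 0, 0]], [-0.6, [0, 0.001, 0.009], [0, 0, 0]], [-0.6, [0, 0.002, 0.009], [0, 0, 0]], [-0.6, [0, 0.002, 0.009], [0, 0, 0]]], force=60)

```text
time: 13.7
position: [0.501, 0.0926, 0.3164]
ee_rot: [0.657, 0.754, -0.0, -0.0]
ft_force: [0.1, 0.1, -0.7]
gripper_width: 0.0204
grasp_force: 58.5
```

send_rows(plan=[[-0.6, [0, 0.001, 0], [0, 0, 0]], [-0.6, [0, 0.001, 0], [0, 0, 0]]])

```text
time: 13.9
position: [0.5009, 0.0936, 0.3163]
ee_rot: [0.657, 0.754, -0.0, -0.0]
ft_force: [-0.6, 0.6, -0.2]
gripper_width: 0.0203
grasp_force: 58.5
```

send_rows(plan=[[-0.6, [0, 0.0005, 0], [0, 0, 0]], [-0.6, [0, 0.001, 0], [0, 0, 0]], [-0.6, [0, 0.001, 0], [0, 0, 0]]])

```text
time: 14.2
position: [0.5009, 0.0945, 0.3167]
ee_rot: [0.657, 0.754, -0.0, -0.0]
ft_force: [-0.8, -0.4, -0.9]
gripper_width: 0.0201
grasp_force: 58.5
```

```bash
python3 -c "
from bench import status
s=status.sense();print(s['position'],s['ft_force'],s['moment'])"
```

```text
[0.50090583 0.09450694 0.31666023] [-0.76024686 -0.35171407 -0.94195165] [0.02910574 0.03553817 0.0219663 ]
```

send_rows(plan=[[-0.6, [0, 0.0005, 0], [0, 0, 0]], [-0.6, [0, 0.001, 0], [0, 0, 0]], [-0.6, [0, 0.001, 0], [0, 0, 0]]])

```text
time: 14.5
position: [0.5009, 0.0953, 0.3167]
ee_rot: [0.657, 0.754, -0.0, 0.0]
ft_force: [-0.2, -1.5, -1.7]
gripper_width: 0.0206
grasp_force: 58.6
```

```bash
python3 -c "
from bench import status
s=status.sense();print(s['position'],s['ft_force'],s['moment'])"
```

```text
[0.50089036 0.0952776  0.31666157] [-0.21343207 -1.50917721 -1.72596718] [-0.41862973  0.06411193  0.03853032]
```

send_rows(plan=[[-0.6, [0, -0.004, 0], [0, 0, 0]], [-0.6, [0, -0.007, 0], [0, 0, 0]], [-0.6, [0, -0.008, 0], [0, 0, 0]], [-0.6, [0, -0.008, 0], [0, 0, 0]]])

```text
time: 14.9
position: [0.501, 0.0873, 0.3168]
ee_rot: [0.657, 0.754, 0.0, -0.0]
ft_force: [0.4, 0.3, -1.1]
gripper_width: 0.0207
grasp_force: 58.6
```

```bash
echo "
from bench import status
s=status.sense();print(s['time'],s['position'].round(5),s['ft_force'].round(2),s['moment'].round(3))">st.py; python3 st.py
```

```text
14.9 [0.50099 0.08729 0.31677] [ 0.43  0.33 -1.11] [-0.01  -0.022  0.04 ]
```

send_rows(plan=[[-0.6, [0, -0.0005, 0], [0, 0, 0]], [-0.6, [0, -0.001, 0], [0, 0, 0]], [-0.6, [0, -0.001, 0], [0, 0, 0]]])

```text
time: 15.2
position: [0.501, 0.0865, 0.3167]
ee_rot: [0.657, 0.754, 0.0, 0.0]
ft_force: [-0.2, -0.2, -1.4]
gripper_width: 0.0205
grasp_force: 58.6
```

```bash
python3 st.py
```

```text
15.2 [0.50096 0.08648 0.31673] [-0.18 -0.19 -1.41] [-0.06  -0.022  0.052]
```

send_rows(plan=[[-0.6, [0, 0.004, 0], [0, 0, 0]], [-0.6, [0.002, 0.004, 0], [0, 0, 0]], [-0.6, [0.003, 0.004, 0], [0, 0, 0]], [-0.6, [0.003, 0.004, 0], [0, 0, 0]]])

```text
time: 15.6
position: [0.504, 0.0906, 0.3166]
ee_rot: [0.657, 0.754, -0.0, -0.0]
ft_force: [0.3, 0.6, -0.8]
gripper_width: 0.0207
grasp_force: 58.7
```

```bash
python3 st.py
```

```text
15.6 [0.50402 0.09057 0.31661] [ 0.29  0.59 -0.82] [-0.056  0.107  0.04 ]
```

send_rows(plan=[[-0.6, [0.0005, 0, 0], [0, 0, 0]], [-0.6, [0.001, 0, 0], [0, 0, 0]], [-0.6, [0.001, 0, 0], [0, 0, 0]]])

```text
time: 15.9
position: [0.5046, 0.0905, 0.3166]
ee_rot: [0.657, 0.754, -0.0, -0.001]
ft_force: [-2.2, 0.2, -0.6]
gripper_width: 0.0207
grasp_force: 58.9
```

```bash
python3 st.py
```

```text
15.9 [0.50459 0.09048 0.31657] [-2.17  0.22 -0.64] [ 0.012  0.634 -0.013]
```

send_rows(plan=[[-0.6, [-0.0036, 0, 0], [0, 0, 0]], [-0.6, [-0.0036, 0, 0.03], [0, 0, 0]], [-0.6, [-0.0036, 0, 0.07], [0, 0, 0]], [-0.6, [-0.0036, 0, 0.115], [0, 0, 0]], [-0.6, [-0.0036, 0, 0.126], [0, 0, 0]]])

```text
time: 16.4
position: [0.5019, 0.0905, 0.449]
ee_rot: [0.657, 0.754, 0.004, 0.004]
ft_force: [0.2, 0.4, -0.0]
gripper_width: 0.0206
grasp_force: 59.2
```

send_rows(plan=[[-0.6, [0.005, -0.22, 0], [0, 0, -3]], [-0.6, [0.005, -0.22, 0], [0, 0, -3]], [-0.6, [0.005, -0.22, 0], [0, 0, -3]], [-0.6, [0.005, -0.22, 0], [0, 0, -3]], [-0.6, [0.005, -0.22, 0], [0, 0, -3]]])

```text
time: 16.9
position: [0.5062, -0.1335, 0.4417]
ee_rot: [0.678, 0.735, -0.001, 0.001]
ft_force: [-0.5, 0.3, -1.2]
gripper_width: 0.0204
grasp_force: 59.1
```

send_rows(plan=[[-0.6, [0.005, -0.213, 0], [0, 0, -3]], [-0.6, [0.005, -0.213, 0], [0, 0, -3]], [-0.6, [0.005, -0.213, 0], [0, 0, -3]], [-0.6, [0.005, -0.213, 0], [0, 0, -3]], [-0.6, [0.005, -0.213, 0], [0, 0, -3]]])

```text
time: 17.4
position: [0.5107, -0.3476, 0.4402]
ee_rot: [0.698, 0.716, -0.001, -0.0]
ft_force: [0.7, -0.0, -0.5]
gripper_width: 0.0204
grasp_force: 59.1
```

send_rows(plan=[[-0.6, [0, 0, -0.04], [0, 0, 0]], [-0.6, [0, 0, -0.08], [0, 0, 0]], [-0.6, [0, 0, -0.08], [0, 0, 0]], [-0.6, [0, 0, -0.08], [0, 0, 0]]])

```text
time: 17.8
position: [0.511, -0.3418, 0.3614]
ee_rot: [0.696, 0.718, -0.0, -0.002]
ft_force: [0.6, 0.2, 0.4]
gripper_width: 0.0205
grasp_force: 59.1
```

```bash
python3 st.py
```

```text
17.8 [ 0.51103 -0.3418   0.36136] [0.58 0.15 0.45] [-0.025 -0.037  0.019]
```

send_rows(plan=[[-0.6, [0, 0, -0.006], [0, 0, 0]], [-0.6, [0, 0, -0.006], [0, 0, 0]], [-0.6, [0, 0, -0.006], [0, 0, 0]]])

```text
time: 18.1
position: [0.5121, -0.3428, 0.3598]
ee_rot: [0.696, 0.718, 0.0, 0.003]
ft_force: [1.2, -0.7, -1.4]
gripper_width: 0.0205
grasp_force: 59.1
```

send_rows(plan=[[-0.6, [0, 0, 0], [0, 0, 0]], [-0.6, [0, 0, 0], [0, 0, 0]], [-0.6, [0, 0, 0], [0, 0, 0]]])

```text
time: 18.4
position: [0.5115, -0.3426, 0.3572]
ee_rot: [0.696, 0.718, 0.0, 0.0]
ft_force: [0.2, -0.3, -0.5]
gripper_width: 0.0205
grasp_force: 59.1
```

```bash
python3 st.py
```

```text
18.4 [ 0.51145 -0.34259  0.35716] [ 0.22 -0.32 -0.52] [-0.014  0.002  0.009]
```

send_rows(plan=[[-0.6, [-0.0006, 0, 0], [0, 0, 0]], [-0.6, [-0.0006, 0, -0.004], [0, 0, 0]], [-0.6, [-0.0006, 0, -0.009], [0, 0, 0]], [-0.6, [-0.0006, 0, -0.013], [0, 0, 0]], [-0.6, [-0.0006, 0, -0.015], [0, 0, 0]]])

```text
time: 18.9
position: [0.5105, -0.3424, 0.3406]
ee_rot: [0.696, 0.718, -0.0, -0.001]
ft_force: [-0.4, -0.0, -0.9]
gripper_width: 0.0204
grasp_force: 59.1
```

send_rows(plan=[[-0.6, [0, 0, -0.001], [0, 0, 0]], [-0.6, [0, 0, -0.002], [0, 0, 0]]])

```text
time: 19.1
position: [0.5107, -0.3425, 0.3396]
ee_rot: [0.696, 0.718, 0.0, -0.0]
ft_force: [0.1, 0.2, -1.2]
gripper_width: 0.0203
grasp_force: 59.1
```

```bash
python3 st.py
```

```text
19.1 [ 0.51075 -0.3425   0.33958] [ 0.06  0.24 -1.25] [ 0.095  0.021 -0.012]
```

send_rows(plan=[[-0.6, [0, 0, -0.01], [0, 0, 0]], [-0.6, [0, 0, -0.02], [0, 0, 0]], [-0.6, [0, 0, -0.028], [0, 0, 0]], [-0.6, [0, 0, -0.033], [0, 0, 0]], [-0.6, [0, 0, -0.034], [0, 0, 0]]])

```text
time: 19.6
position: [0.5107, -0.3425, 0.305]
ee_rot: [0.696, 0.718, 0.0, -0.0]
ft_force: [0.2, -1.0, -0.3]
gripper_width: 0.0205
grasp_force: 59.2
```

```bash
python3 st.py
```

```text
19.6 [ 0.51069 -0.34246  0.30498] [ 0.22 -0.97 -0.33] [ 0.005 -0.029 -0.016]
```

send_rows(plan=[[1, [0, 0, 0], [0, 0, 0]], [1, [0, 0, 0], [0, 0, 0]], [1, [0, 0, 0], [0, 0, 0]], [1, [0, 0, 0], [0, 0, 0]], [1, [0, 0, 0], [0, 0, 0]]])

```text
time: 20.1
position: [0.5108, -0.3426, 0.306]
ee_rot: [0.696, 0.718, 0.0, 0.0]
ft_force: [-0.3, 0.6, 1.3]
gripper_width: 0.0852
grasp_force: 0.0
```

send_rows(plan=[[1, [0, 0, 0.02], [0, 0, 0]], [1, [0, 0, 0.06], [0, 0, 0]], [1, [0, 0, 0.09], [0, 0, 0]], [1, [-0.002, 0.06, 0.09], [0, 0, 0]], [1, [-0.002, 0.06, 0.09], [0, 0, 0]]])

```text
time: 20.6
position: [0.5088, -0.2798, 0.3973]
ee_rot: [0.695, 0.719, 0.001, 0.0]
ft_force: [0.6, 0.6, -0.2]
gripper_width: 0.0855
grasp_force: 0.0
```

```bash
python3 - <<'E'
from look import *
look("p1",{"side":(310,190,390,290),"top":(340,160,440,240)},["rod_grip","peg_c_mid"])
E
```

```text
[ 0.5088 -0.2798  0.3973] [ 0.6   0.6  -0.21]
side rod_grip [([354.9, 246.4], 0.44)]
side peg_c_mid [([345.5, 250.4], 0.45), ([331.6, 229.3], 0.43)]
side mouth [[307.9 193.6]]
top rod_grip []
top peg_c_mid [([388.7, 204.0], 0.4), ([392.3, 205.0], 0.39)]
top mouth [[290.5 210.7]]
```

View pics/L_p1.png

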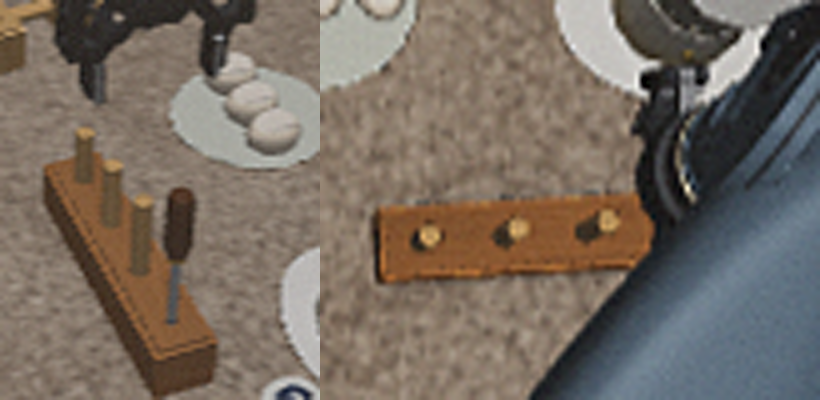

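send_rows(plan=[[1, [0, 0, -0.04], [0, 0, 0]], [1, [0, 0, -0.08], [0, 0, 0]], [1, [0, 0, -0.11], [0, 0, 0]], [1, [0, 0, -0.13], [0, 0, 0]], [1, [0, 0, -0.13], [0, 0, 0]]])

```text
time: 21.4
position: [0.507, -0.2824, 0.2607]
ee_rot: [0.696, 0.718, -0.001, -0.004]
ft_force: [0.1, -0.6, -0.9]
gripper_width: 0.0856
grasp_force: 0.0
```

send_rows(plan=[[1, [0, 0, 0], [0, 0, 0]], [1, [0, 0, 0], [0, 0, 0]], [1, [0, 0, 0], [0, 0, 0]]])

```text
time: 21.7
position: [0.5094, -0.2832, 0.268]
ee_rot: [0.696, 0.718, 0.0, 0.002]
ft_force: [0.3, 0.5, 0.3]
gripper_width: 0.0853
grasp_force: 0.0
```

send_rows(plan=[[1, [0, 0, -0.001], [0, 0, 0]], [1, [0, 0, -0.001], [0, 0, 0]]])

```text
time: 21.9
position: [0.509, -0.2827, 0.2656]
ee_rot: [0.696, 0.718, 0.0, 0.001]
ft_force: [-0.5, -0.0, -0.0]
gripper_width: 0.0855
grasp_force: 0.0
```

send_rows(plan=[[-0.75, [0, 0, 0], [0, 0, 0]], [-0.75, [0, 0, 0], [0, 0, 0]], [-0.75, [0, 0, 0], [0, 0, 0]], [-0.75, [0, 0, 0], [0, 0, 0]], [-0.75, [0, 0, 0], [0, 0, 0]]], force=60)

```text
time: 22.4
position: [0.5086, -0.2825, 0.2648]
ee_rot: [0.696, 0.718, -0.0, -0.0]
ft_force: [-2.2, -0.3, 0.9]
gripper_width: 0.0145
grasp_force: 58.4
```

```bash
python3 st.py
```

```text
22.4 [ 0.50858 -0.28249  0.26481] [-2.24 -0.27  0.87] [0.058 0.392 0.   ]
```

send_rows(plan=[[-0.75, [0, 0, 0.015], [0, 0, 0]], [-0.75, [0, 0, 0.035], [0, 0, 0]], [-0.75, [0, 0, 0.075], [0, 0, 0]], [-0.75, [0, 0, 0.115], [0, 0, 0]], [-0.75, [0, 0, 0.125], [0, 0, 0]]])

```text
time: 22.9
position: [0.5094, -0.2829, 0.397]
ee_rot: [0.696, 0.718, 0.001, 0.005]
ft_force: [0.7, -1.1, 0.2]
gripper_width: 0.0144
grasp_force: 58.7
```

send_rows(plan=[[-0.75, [-0.0045, 0.04, 0], [0, 0, 3]], [-0.75, [-0.0045, 0.08, 0], [0, 0, 3]], [-0.75, [-0.0045, 0.12, 0], [0, 0, 3]], [-0.75, [-0.0045, 0.16, 0], [0, 0, 3]], [-0.75, [-0.0045, 0.2, 0], [0, 0, 3]]])

```text
time: 23.4
position: [0.5039, -0.081, 0.3899]
ee_rot: [0.677, 0.736, 0.0, -0.0]
ft_force: [-0.4, -0.2, 0.9]
gripper_width: 0.0141
grasp_force: 58.7
```

send_rows(plan=[[-0.75, [-0.0045, 0.04, 0], [0, 0, 3]], [-0.75, [-0.0045, 0.08, 0], [0, 0, 3]], [-0.75, [-0.0045, 0.12, 0], [0, 0, 3]], [-0.75, [-0.0045, 0.16, 0], [0, 0, 3]], [-0.75, [-0.0045, 0.173, 0], [0, 0, 3]]])

```text
time: 23.9
position: [0.4991, 0.0936, 0.3899]
ee_rot: [0.656, 0.755, 0.001, -0.001]
ft_force: [0.6, 0.2, -0.7]
gripper_width: 0.0143
grasp_force: 58.7
```

send_rows(plan=[[-0.75, [0, 0, -0.03], [0, 0, 0]], [-0.75, [0, 0, -0.06], [0, 0, 0]], [-0.75, [0, 0, -0.08], [0, 0, 0]], [-0.75, [0, 0, -0.08], [0, 0, 0]], [-0.75, [0, 0, -0.08], [0, 0, 0]]])

```text
time: 24.4
position: [0.4997, 0.0901, 0.3099]
ee_rot: [0.657, 0.754, -0.0, -0.0]
ft_force: [-0.0, 0.0, 1.0]
gripper_width: 0.0144
grasp_force: 58.7
```

send_rows(plan=[[-0.75, [0, 0, 0], [0, 0, 0]], [-0.75, [0, 0, 0], [0, 0, 0]], [-0.75, [0, 0, 0], [0, 0, 0]]])

```text
time: 24.7
position: [0.5003, 0.0904, 0.3112]
ee_rot: [0.657, 0.754, 0.001, 0.001]
ft_force: [-0.5, -0.7, -1.4]
gripper_width: 0.0146
grasp_force: 58.7
```

```bash
python3 st.py
```

```text
24.7 [0.50026 0.09039 0.31117] [-0.52 -0.67 -1.43] [-0.036 -0.01   0.016]
```

send_rows(plan=[[-0.75, [0, 0, -0.005], [0, 0, 0]], [-0.75, [0, 0, -0.01], [0, 0, 0]], [-0.75, [0, 0, -0.013], [0, 0, 0]], [-0.75, [0, 0, -0.013], [0, 0, 0]], [-0.75, [0, 0, -0.013], [0, 0, 0]]])

```text
time: 25.2
position: [0.4996, 0.0905, 0.2964]
ee_rot: [0.657, 0.754, -0.0, -0.0]
ft_force: [0.2, 0.0, -0.1]
gripper_width: 0.0145
grasp_force: 58.7
```

```bash
python3 st.py
```

```text
25.2 [0.49962 0.0905  0.29637] [ 0.2   0.03 -0.06] [-0.006 -0.008  0.003]
```

send_rows(plan=[[-0.75, [0, 0, -0.0015], [0, 0, 0]], [-0.75, [0, 0, -0.003], [0, 0, 0]], [-0.75, [0, 0, -0.0045], [0, 0, 0]], [-0.75, [0, 0, -0.005], [0, 0, 0]], [-0.75, [0, 0, -0.005], [0, 0, 0]]])

```text
time: 25.7
position: [0.4997, 0.0905, 0.2916]
ee_rot: [0.657, 0.754, -0.0, -0.0]
ft_force: [-0.9, 0.6, -0.3]
gripper_width: 0.0147
grasp_force: 58.7
```

```bash
python3 st.py
```

```text
25.7 [0.4997  0.09046 0.29156] [-0.92  0.63 -0.33] [-0.021 -0.005 -0.045]
```

send_rows(plan=[[-0.75, [0, 0, -0.001], [0, 0, 0]], [-0.75, [0, 0, -0.002], [0, 0, 0]], [-0.75, [0, 0, -0.003], [0, 0, 0]], [-0.75, [0, 0, -0.003], [0, 0, 0]]])

```text
time: 26.1
position: [0.4996, 0.0905, 0.2885]
ee_rot: [0.657, 0.754, -0.0, -0.0]
ft_force: [-0.7, 0.6, -0.3]
gripper_width: 0.0146
grasp_force: 58.7
```

```bash
python3 st.py
```

```text
26.1 [0.49965 0.09047 0.28848] [-0.74  0.59 -0.27] [-0.062  0.025 -0.024]
```

send_rows(plan=[[-0.75, [0, 0, -0.002], [0, 0, 0]], [-0.75, [0, 0, -0.004], [0, 0, 0]], [-0.75, [0, 0, -0.006], [0, 0, 0]], [-0.75, [0, 0, -0.007], [0, 0, 0]], [-0.75, [0, 0, -0.007], [0, 0, 0]]])

```text
time: 26.6
position: [0.4998, 0.0904, 0.2827]
ee_rot: [0.657, 0.754, 0.0, 0.0]
ft_force: [-1.9, -0.5, 4.4]
gripper_width: 0.0143
grasp_force: 59.5
```

```bash
python3 st.py
```

```text
26.6 [0.49979 0.09042 0.28268] [-1.92 -0.45  4.42] [-0.12   0.431  0.017]
```

Catch engaged; continue.

send_rows(plan=[[-0.75, [0, 0, -0.002], [0, 0, 0]], [-0.75, [0, 0, -0.004], [0, 0, 0]], [-0.75, [0, 0, -0.006], [0, 0, 0]], [-0.75, [0, 0, -0.008], [0, 0, 0]], [-0.75, [0, 0, -0.01], [0, 0, 0]]])

```text
time: 27.1
position: [0.4998, 0.0905, 0.2735]
ee_rot: [0.657, 0.754, 0.0, 0.001]
ft_force: [-2.8, -1.0, 10.6]
gripper_width: 0.0144
grasp_force: 59.9
```

```bash
python3 st.py
```

```text
27.1 [0.49976 0.09046 0.27352] [-2.8  -0.96 10.56] [-0.167  0.927 -0.018]
```

send_rows(plan=[[-0.75, [0, 0, -0.0025], [0, 0, 0]], [-0.75, [0, 0, -0.005], [0, 0, 0]], [-0.75, [0, 0, -0.0075], [0, 0, 0]], [-0.75, [0, 0, -0.01], [0, 0, 0]], [-0.75, [0, 0, -0.0125], [0, 0, 0]]])

```text
time: 27.6
position: [0.4997, 0.0904, 0.2609]
ee_rot: [0.657, 0.754, 0.0, 0.0]
ft_force: [-3.4, 0.0, 9.9]
gripper_width: 0.0144
grasp_force: 59.9
```

```bash
python3 st.py
```

```text
27.6 [0.49973 0.09043 0.26087] [-3.4   0.01  9.94] [-0.104  0.925  0.03 ]
```

send_rows(plan=[[-0.75, [0, 0, -0.0015], [0, 0, 0]], [-0.75, [0, 0, -0.003], [0, 0, 0]], [-0.75, [0, 0, -0.0045], [0, 0, 0]], [-0.75, [0, 0, -0.0055], [0, 0, 0]], [-0.75, [0, 0, -0.0055], [0, 0, 0]]])

```text
time: 28.1
position: [0.4997, 0.0904, 0.255]
ee_rot: [0.657, 0.754, 0.0, 0.0]
ft_force: [-2.4, -0.4, 5.3]
gripper_width: 0.0148
grasp_force: 59.6
```

```bash
python3 st.py
```

```text
28.1 [0.49972 0.09043 0.25502] [-2.4  -0.36  5.26] [-0.139  0.557  0.021]
```

send_rows(plan=[[-0.75, [0, 0, -0.0005], [0, 0, 0]], [-0.75, [0, 0, -0.001], [0, 0, 0]], [-0.75, [0, 0, -0.001], [0, 0, 0]]])

```text
time: 28.4
position: [0.4997, 0.0904, 0.2547]
ee_rot: [0.657, 0.754, 0.0, 0.0]
ft_force: [-4.1, -0.8, 8.2]
gripper_width: 0.0149
grasp_force: 59.7
```

```bash
python3 st.py
```

```text
28.4 [0.4997  0.09041 0.25468] [-4.1  -0.81  8.23] [-0.165  0.99   0.012]
```

send_rows(plan=[[-0.75, [0, 0, -0.0005], [0, 0, 0]], [-0.75, [0, 0, -0.001], [0, 0, 0]], [-0.75, [0, 0, -0.001], [0, 0, 0]]])

```text
time: 28.7
position: [0.4997, 0.0904, 0.2547]
ee_rot: [0.657, 0.754, 0.0, 0.001]
ft_force: [-5.7, -1.6, 13.3]
gripper_width: 0.0141
grasp_force: 60.4
```

```bash
python3 st.py
```

```text
28.7 [0.4997  0.09042 0.25466] [-5.75 -1.59 13.27] [-0.197  1.329  0.063]
```

send_rows(plan=[[-0.75, [-0.0004, 0, -0.0005], [0, 0, 0]], [-0.75, [-0.0004, 0, -0.001], [0, 0, 0]], [-0.75, [-0.0004, 0, -0.0012], [0, 0, 0]], [-0.75, [-0.0004, 0, -0.0012], [0, 0, 0]]])

```text
time: 29.1
position: [0.4995, 0.0904, 0.2546]
ee_rot: [0.657, 0.754, 0.001, 0.001]
ft_force: [-7.4, -1.8, 17.3]
gripper_width: 0.0144
grasp_force: 60.9
```

```bash
python3 st.py
```

```text
29.1 [0.49948 0.09044 0.25462] [-7.44 -1.79 17.3 ] [-0.215  1.645  0.006]
```

send_rows(plan=[[-0.75, [0, 0, 0.001], [0, 0, 0]], [-0.75, [0, 0, 0.0025], [0, 0, 0]], [-0.75, [0, 0, 0.0025], [0, 0, 0]]])

```text
time: 29.4
position: [0.4996, 0.0904, 0.2547]
ee_rot: [0.657, 0.754, 0.0, 0.001]
ft_force: [-3.5, -0.8, 8.2]
gripper_width: 0.0145
grasp_force: 59.6
```

```bash
python3 st.py
```

```text
29.4 [0.49956 0.09042 0.2547 ] [-3.46 -0.83  8.21] [-0.171  0.705  0.038]
```

send_rows(plan=[[-0.75, [0, 0, 0.001], [0, 0, 0]], [-0.75, [0, 0, 0.0015], [0, 0, 0]], [-0.75, [0, 0, 0.0015], [0, 0, 0]]])

```text
time: 29.7
position: [0.4996, 0.0904, 0.2547]
ee_rot: [0.657, 0.754, 0.0, 0.0]
ft_force: [-0.0, -0.3, 3.8]
gripper_width: 0.0144
grasp_force: 59.3
```

send_rows(plan=[[0.2, [0, 0, 0], [0, 0, 0]], [0.2, [0, 0, 0], [0, 0, 0]], [0.2, [0, 0, 0], [0, 0, 0]], [0.2, [0, 0, 0], [0, 0, 0]], [0.2, [0, 0, 0], [0, 0, 0]]])

```text
time: 30.2
position: [0.4993, 0.0905, 0.2542]
ee_rot: [0.657, 0.754, -0.0, -0.0]
ft_force: [-0.1, -0.9, -0.9]
gripper_width: 0.0513
grasp_force: 0.0
```

send_rows(plan=[[0.2, [0, 0, 0.01], [0, 0, 0]], [0.2, [0, 0, 0.03], [0, 0, 0]], [0.2, [0, 0, 0.07], [0, 0, 0]], [0.2, [0, 0, 0.11], [0, 0, 0]], [0.2, [0, 0, 0.13], [0, 0, 0]]])

```text
time: 30.7
position: [0.4998, 0.0905, 0.3897]
ee_rot: [0.657, 0.754, 0.002, 0.002]
ft_force: [1.3, 0.5, 0.4]
gripper_width: 0.0515
grasp_force: 0.0
```

send_rows(plan=[[0.2, [-0.05, -0.04, 0], [0, 0, 0]], [0.2, [-0.09, -0.08, 0], [0, 0, 0]], [0.2, [-0.12, -0.12, 0], [0, 0, 0]], [0.2, [-0.14, -0.16, 0], [0, 0, 0]], [0.2, [-0.14, -0.16, 0], [0, 0, 0]]])

```text
time: 31.2
position: [0.3572, -0.0718, 0.3857]
ee_rot: [0.659, 0.752, -0.0, 0.001]
ft_force: [-1.1, -0.0, 0.3]
gripper_width: 0.0508
grasp_force: 0.0
```

```bash
python3 - <<'E'
from look import *
look("end",{"side":(275,140,375,290),"top":(230,160,420,250)},["neighbour_top"])
a=cv2.imread("pics/L_end.png");print(a.shape)
cv2.imwrite("pics/L_end.png",cv2.resize(a,(800,a.shape[0]*800//a.shape[1])))
v=np.load("v.npy")
for c,i in(("side",6),("top",7)):print(proj(c,place(v[:3],[[-.05,-.084,.116],[-.05,-.028,.116]]),v[i]).round(1).tolist())
s=cv2.imread("pics/side_end.png")[145:205,275:345]
cv2.imwrite("pics/close_end.png",cv2.resize(s,(700,600),interpolation=2))
E
```

```text
[ 0.3572 -0.0718  0.3857] [-1.12 -0.01  0.26]
side neighbour_top [([300.8, 175.7], 0.63)]
side mouth [[307.9 193.6]]
top neighbour_top [([272.0, 210.3], 0.81), ([291.0, 209.2], 0.56)]
top mouth [[290.5 210.7]]
(400, 1110, 3)
[[307.7, 180.6], [301.8, 173.9]]
[[289.1, 209.3], [273.1, 211.8]]
```

View pics/L_end.png

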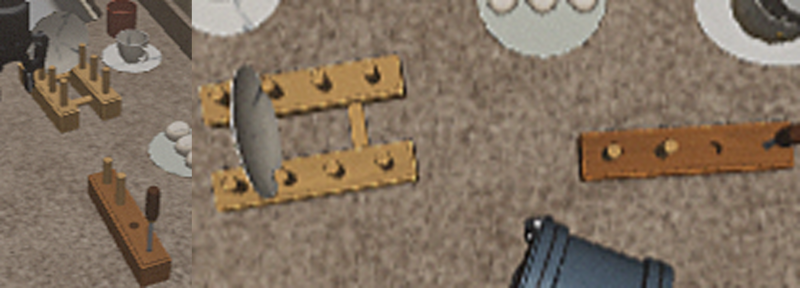

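View pics/close_end.png

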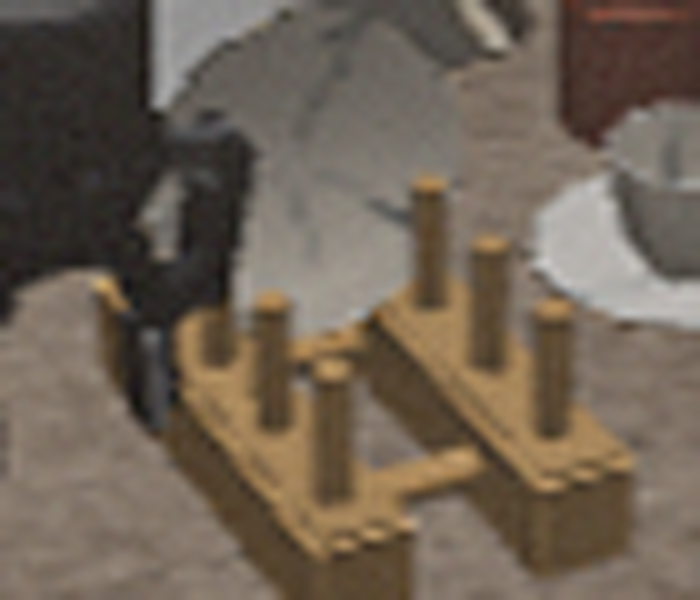

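The close-up shows the new peg upright, its top at (335,365) and as tall as its neighbour at (272,298). Pegs a and b and the rod stand in the block.

```bash
python3 -c "
from bench import bot
print(bot.close_job())"
```

```text
the job is handed in; nothing more can be done
None
```

The rod found the socket bottom 40 mm down and is back in its hole; the longest peg (c) is pressed home at about 17 N, upright and level with its neighbour as far as the cameras show, and the job is handed in at about 31 s with no result reported back.

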